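# Dry the steel mug: hang it, flip the catch, hold the lever

### The arm

A 6-joint arm with a two-finger parallel gripper is mounted at the origin on the work surface. World frame = base frame: x ahead of the robot, y to its left, z up, the work surface at z = 0. Lengths are in m, angles in degrees, forces in N, time in s.
With the tool pointing down it reaches from about 0.3 to 0.875 m from the base axis. Payload 6.4 kg.
Tool frame: the origin (TCP) lies at the very end of the fingers, on their centre line; the grasp point (between the pads) lies behind it (robot.hold_point_z is the z of the grasp point in the tool frame, in m); z points along the fingers, y is the line along which they close (so a half turn about z gives the same grasp; the last joint's range is limited). The gripper opens to 85 mm and grips with 20 to 120 N. Pads are 22 mm wide; open, the fingers measure 114 mm over their backs; the gripper's body (76 mm by 85 mm) begins 54 mm behind the grasp point. The pads swing forward as they close: fully open they stand 13 mm farther back than shut.
Start: joints at [-85.789, 10.359, 92.074, -0, 77.567, -11.82], TCP at [0.159, -0.553, 0.231] pointing down, gripper open.
Joint ranges: [-171.53, 171.53], [-51.25, 118.39], [17.06, 147.69], [-65.23, 245.23], [0, 150.52], [-178.68, 178.68]. Speed limits (degrees/s): [147.25, 147.25, 172.46, 180, 180, 180].

### API

Orientations are given as [roll, pitch, yaw] about the fixed x, y, z axes, in that order (R = Rz(yaw) Ry(pitch) Rx(roll)).
In Python, from rig import sensors, grab_frame, robot, finder gives the robot as it stands. The module is installed in compiled form; this text tells all that it offers.
- The arm moves only by the shell command python3 -m jog 'ROWS' [FORCE]. ROWS is a JSON object of lists of equal length, an entry for each row: "hand": the opening, from 0 (shut) to 1 (fully open); "xyz": the shift along the world's x, y, z in mm, a list of three; "rot": the turn, a rotation vector about the world's x, y, z in rad, a list of three. A call has 1 to 5 rows; each row is the pose to reach, as a shift and turn from the pose commanded when the call began; what a row does not reach only later rows make up. A row lasts 1/12 s, in which the tool goes at most 41.7 mm and 7.16 degrees, less where a joint would pass 70% of its speed; a pose out of reach is approached as far as the arm can. A call with a gripper value outside its range is refused whole. The fingers move at their own pace and stop on an object; FORCE is the grip in N (left out, the last holds). Time passes only in rows, so rows that repeat a pose let the fingers close. It gives the time, the measured TCP pose, the force, the opening and the grip force at its end, in the units of the state.
- sensors.state(): the state, without advancing time (a new reading comes with each control period).
- grab_frame(name): name is "scene" or "top" or "wrist"; returns a dict with "frame" (384x512x3 uint8, red, green, blue), "z_map" (384x512 float32, m along the optical axis (not along the pixel's ray), 0 where there is no reading), "K" (3x3 intrinsics, pixels), "rvec" (rotation vector, rad) and "tvec" (3), from world to camera coordinates, as OpenCV has them. Camera axes: x right, y down, z forward; pixel columns grow to the right and rows downward; lengths in m; the calibration is good to about 2 mm. The wrist camera is an equidistant fisheye: a pixel r from the principal point sees the ray r / f radians off the axis. A picture is of the moment at which its call begins.
- robot.job_done(): hands the job in; it is judged then, once.
Trained networks look in the newest picture that a camera, given by its name, has taken for a name from the list of things; names that differ only in an ending like _2 or _b are one class to them, and where a whole thing is asked for, a point or a joint stands for the part that bears it (a point fixed in the world has none). Each returns a list of dicts, best first, with "score" (0 to 1); they miss things now and then, are a little off and sometimes report something else, mostly with a low value. They report only what shows in the picture. A call takes as long as a camera call. They do not tell look-alikes from the thing itself.
- finder.look_for(camera, label): "bbox" ([left, top, right, bottom] in pixels, round what is visible of it).
- finder.spot_point(camera, label): "xy" ([column, row] in pixels: a listed point, or the origin of a listed thing).
The state is a dict: "clock": time; "joints": joint angles; "dq": joint speeds; "joint_torque": joint torques, N m; "position": TCP position; "eef_rot": TCP orientation; "contact_force": force on the tool from outside, world axes, zero at the start; "torque": the same for the moment, N m; "grip_width": finger opening in m; "finger_force": force on a finger pad.
Only numpy, scipy, OpenCV 4.12 (cv2) and the standard library are available. Lean on these libraries where they do the work, as an engineer would, in place of code of your own. Each camera call takes 0.05 s, during which the arm holds its last target. There are 200 camera calls.

### The job

Dry the rinsed steel mug on the desk's mug dryer: first hang the mug by its handle on the dryer's hook and let go of it, then flip the yellow safety catch all the way over sideways, away from the hook, and then grip the red lever, pull it all the way forward towards the front of the dryer and keep it there. Finish while still holding the lever pulled (it springs back if let go), with the mug hanging on the hook, and leave the other things on the desk where they stand.

Things in the scene. Friction and masses are not known exactly. Their poses are not given: they have to be found in the camera images.
- dryer: Mug dryer, fixed: white base 170 (x) x 280 (y) x 45 mm high, air grille on its +y half, grey control pod (130 x 80 mm, top 95 mm above the desk, centre x +10, y -85) on its -y half, steel post 16 mm thick at x +60, y +90, top 235 mm. Origin: centre of its underside; front faces its own -x, towards the robot. Only place and yaw vary. x, y below mean its axes.
- hook_seat (a point): Lowest part of the hook, on the centre line of its 8 mm bar, 200 mm above the desk, x -15, y +90 of the dryer; axes as the dryer. The bar slopes down from the post, runs level 15 mm to each side of this point along x, then turns up; its end lies 30 mm in front (-x) and 18 mm higher, 22 mm with its half thickness. Thread the handle on from the front.
- mug: Steel mug, loose, about 0.2 kg, upright on one of two round coasters 8 mm thick: round body 64 mm across, 90 high. Origin: centre of its underside, z up its axis. Handle at its +y: square loop of 8 mm round bar, reaching 69 mm from the axis; opening 32 to 61 mm from the axis and 26 to 74 mm high. Let go on the hook, it swings down and rests after about 2 s.
- mug_handle (a point): Centre of the opening in the mug's handle: 46.5 mm from the mug's axis along its +y, 50 mm above its underside.
- catch (a joint): Safety catch, rad: about 0 = upright, blocking the lever; 1.4 = flipped fully over, free. It turns about a line along the dryer's x and its paddle swings over towards the dryer's -y side. Light friction (under 1 N at the paddle); it stays where it is left.
- catch_paddle (a point): Middle of the top edge of the yellow thumb paddle of the catch, at the front of the control pod: 24 mm wide (along x), 6 mm thick, 50 mm tall, this edge 53 mm from the catch's turning axis (160 mm above the desk when upright).
- catch_hinge (a point): Point on the catch's turning axis straight below the upright paddle, 107 mm above the desk, at x -50, y -85 mm of the dryer. Turns with the catch.
- lever (a joint): Red-handled lever, rad: 0 = at rest, leaning 0.3 rad back (to +x) from upright; grows as it is pulled forward towards the dryer's -x; stop at 0.8. A spring returns it: about 2 N at the handle at rest, 6 to 7 N at the stop. While the catch is upright it stops the lever well short of 0.6.
- lever_grip (a point): Centre of the lever's red handle, 105 mm from the lever's axis, about 185 mm above the desk: a block 20 (x) x 24 (y) x 40 mm along the lever, flat sides to the dryer's +y and -y.
- lever_hinge (a point): Point on the lever's turning axis (along the dryer's y), below the handle, 85 mm above the desk. Fixed on the dryer.
- tumbler: Blue ceramic cup without a handle, 72 mm across, 85 mm high, on the other coaster. Leave alone. Origin: centre of its underside.
- pen_dispenser: Blue plastic pen dispenser, 80 x 100 x 87 mm, at the back left. Leave alone. Origin: centre of its underside.
- stapler: Red and black stapler, 150 x 36 x 50 mm, at the right. Leave alone. Origin: centre of its underside.
- tape: Tape dispenser, 130 x 55 x 80 mm, at the left. Leave alone. Origin: centre of its underside.
There are look-alikes about, which are no part of the job. What is shaped like the mug but green is not meant.

How it is judged (in metres and radians):
On the way, in this order (a step that is already met when the one before it is completed fails the run):
1. the mug hangs on the hook by its handle, let go (contact force between mug and hook above 0.5 N and distance between mug_handle and hook_seat below 0.042 m and contact force between mug and the fingers below 0.1 N and height (world z) of mug_handle above 0.14 m), for 0.2 s.
2. the safety catch is flipped over (value of joint catch above 1 rad), for 0.2 s.
3. the lever is pulled forward and held (value of joint lever above 0.6 rad and contact force between the fingers and lever above 1 N), for 0.3 s.
At the end, for the whole second after the job is handed in: The mug hangs at rest by its handle on the hook (opening of the handle within 42 mm of the hook's seat, weight on the hook, not touched by the fingers), the catch is over by more than 1.0 rad of 1.4, and the fingers hold the lever still, pulled past 0.6 rad of 0.8 (all of step 1 and all of step 3 and linear speed of mug below 0.1 m/s and value of joint catch above 1 rad and velocity of joint lever below 0.2 rad/s); the arm keeps its last pose, push and grip.
It fails at once if another thing on the desk is shoved by more than 40 mm (distance of any of tumbler, pen_dispenser, stapler, tape from where it was at the start of the episode above 0.04 m).
It also fails if it takes over 72 s, if anything falls off the work surface, if the arm or the gripper's body presses on something with over 40 N, if the wrist force passes 120 N, or if a joint passes its speed limit or range.

## Working session

There is one attempt and no reset: what is moved stays moved. The work goes in short steps, Python scripts to look and compute and a shell command to move; the robot and the scene stay as the last step left them, time stands still between calls to the robot, and variables do not carry over. Pictures are saved under pics/ and viewed, at most 12 in all, crops included, and the job is handed in when it is done.

```bash
mkdir -p pics
cat > h.py <<'E'
import numpy as np, cv2
from rig import sensors, grab_frame, robot, finder
def w(f,u,v,z=None,depth=None):
    """pixel -> world by depth (along axis) or on world plane z (pinhole cams)"""
    R=cv2.Rodrigues(np.array(f["rvec"],float))[0];t=np.array(f["tvec"],float).ravel();K=f["K"]
    d=np.linalg.inv(K)@[u,v,1]; c=-R.T@t; dw=R.T@d
    s=(z-c[2])/dw[2] if z is not None else (depth if depth is not None else float(f["z_map"][int(round(v)),int(round(u))]))
    return c+s*dw
def cloud(f):
    R=cv2.Rodrigues(np.array(f["rvec"],float))[0];t=np.array(f["tvec"],float).ravel();K=f["K"]
    v,u=np.mgrid[:384,:512]; d=np.stack([u,v,np.ones_like(u)],-1)@np.linalg.inv(K).T
    return (d*f["z_map"][...,None]-t)@R
def proj(f,p):
    return cv2.projectPoints(np.array(p,float).reshape(-1,3),np.array(f["rvec"],float),np.array(f["tvec"],float),f["K"],None)[0][:,0]
E
python3 - <<'E'
from h import *
np.set_printoptions(precision=3,suppress=True)
print(robot.hold_point_z)
ims=[]
for c in("scene","top"):
    f=grab_frame(c);ims.append(f["frame"]);P=cloud(f)
    print(c,f["K"][0,0],f["tvec"])
    for l in("dryer","hook_seat","mug","mug_handle","catch_paddle","catch_hinge","lever_grip","lever_hinge","tumbler","stapler","tape","pen_dispenser"):
        r=finder.spot_point(c,l)
        for q in r[:3]:
            u,v=q["xy"]
            try: print(l,round(q["score"],2),np.round([u,v]),w(f,u,v))
            except Exception as e: print(l,q,e)
im=np.hstack(ims)[...,::-1]
cv2.imwrite("pics/a.png",cv2.resize(im[:, :512],(800,600)));cv2.imwrite("pics/b.png",cv2.resize(im[:,512:],(800,600)))
E
```

```text
-0.0187
scene 477.5682150490765 [-0.247 -0.364  2.022]
dryer 0.71 [252. 229.] [ 0.638 -0.011  0.052]
hook_seat 0.6 [349. 213.] [0.721 0.325 0.072]
hook_seat 0.44 [278. 188.] [0.603 0.098 0.202]
mug 0.82 [325. 167.] [0.505 0.34  0.06 ]
mug 0.71 [274. 168.] [0.426 0.168 0.044]
mug_handle 0.96 [279. 168.] [0.46  0.171 0.083]
mug_handle 0.94 [340. 162.] [0.494 0.413 0.036]
catch_paddle 0.51 [224. 214.] [ 0.576 -0.087  0.109]
catch_hinge 0.41 [228. 216.] [ 0.6   -0.083  0.129]
lever_grip 0.48 [243. 236.] [ 0.672 -0.058  0.098]
lever_hinge 0.68 [236. 236.] [ 0.665 -0.078  0.1  ]
tumbler 0.8 [147. 223.] [ 0.487 -0.343  0.068]
tumbler 0.52 [253. 230.] [ 0.643 -0.009  0.048]
tumbler 0.37 [244. 236.] [ 0.67  -0.055  0.091]
stapler 0.94 [122. 275.] [ 0.63  -0.475  0.047]
stapler 0.33 [254. 232.] [ 0.652 -0.008  0.051]
tape 0.84 [369. 176.] [0.59  0.488 0.031]
tape 0.43 [230. 217.] [ 0.588 -0.074  0.096]
pen_dispenser 0.69 [349. 213.] [0.721 0.324 0.072]
top 493.95173148648007 [0.017 0.561 1.691]
dryer 0.79 [252. 182.] [0.618 0.    0.046]
hook_seat 0.39 [224. 182.] [0.601 0.09  0.199]
mug 0.75 [154. 222.] [0.481 0.339 0.015]
mug 0.56 [201. 247.] [0.395 0.176 0.006]
mug 0.38 [282. 188.] [ 0.589 -0.092  0.155]
mug_handle 0.84 [138. 220.] [0.485 0.378 0.1  ]
mug_handle 0.57 [202. 232.] [0.448 0.171 0.031]
catch_paddle 0.58 [283. 186.] [ 0.594 -0.097  0.154]
catch_hinge 0.63 [280. 186.] [ 0.599 -0.086  0.127]
lever_grip 0.64 [275. 149.] [ 0.706 -0.066  0.202]
lever_hinge 0.76 [276. 163.] [ 0.667 -0.073  0.159]
tumbler 0.57 [349. 228.] [ 0.462 -0.337  0.009]
stapler 0.79 [389. 186.] [ 0.609 -0.468  0.04 ]
stapler 0.47 [350. 227.] [ 0.467 -0.336  0.021]
tape 0.9 [108. 195.] [0.571 0.493 0.048]
pen_dispenser 0.66 [150. 162.] [0.676 0.344 0.089]
```

View pics/a.png

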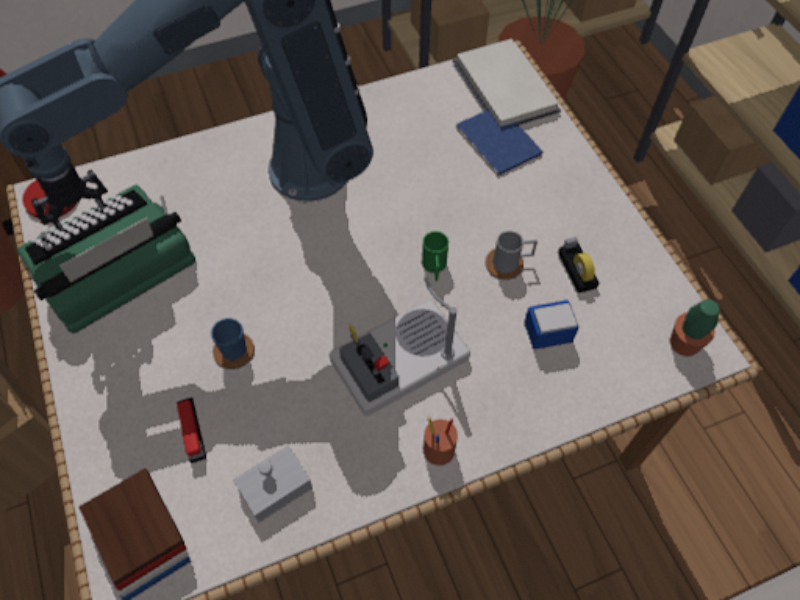

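View pics/b.png

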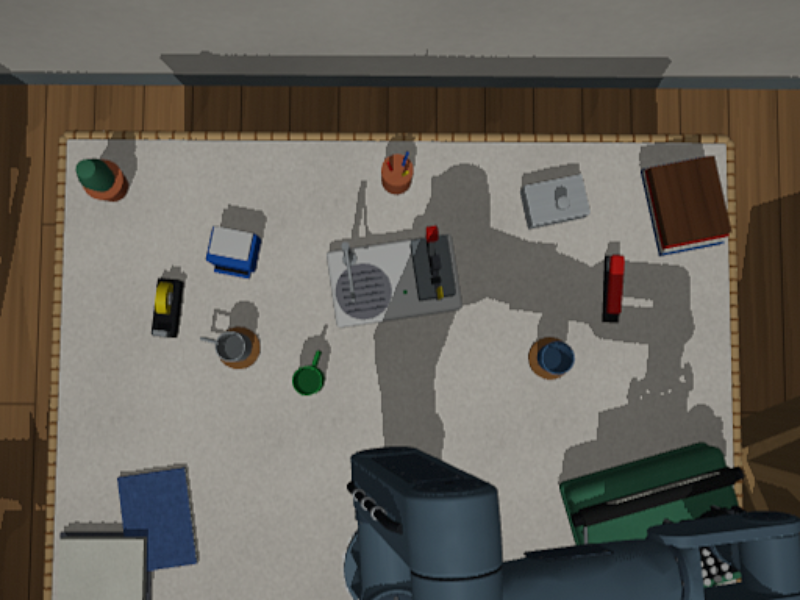

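The steel mug is the grey one with its handle to the left: scene (507,250), top (233,347). The possible confusion is the green one at scene (435,250), top (308,379), and the blue tumbler at top (555,357). I choose the grey mug.

Run:
```python
from h import *
np.set_printoptions(precision=4,suppress=True)
f=grab_frame("top");P=cloud(f);Z=P[...,2]
m=(abs(P[...,0]-.62)<.16)&(abs(P[...,1])<.2)&(Z>.025)&(Z<.11)&(f["z_map"]>0)
for lo,hi in((.035,.055),):
    mm=(m&(Z>lo)&(Z<hi))
    n,l,s,c=cv2.connectedComponentsWithStats(mm.astype(np.uint8)); k=1+np.argmax(s[1:,4])
    r=cv2.minAreaRect((P[l==k][:,:2]*1000).astype(np.float32));print("base",r,np.median(Z[l==k]))
g=grab_frame("scene")
for n,f in(("top",f),("scene",g)):
    P=cloud(f);Z=P[...,2];q=P[(abs(P[...,0]-.485)<.09)&(abs(P[...,1]-.35)<.1)&(Z>.085)&(Z<.11)]
    print(n,"rim",len(q),q[:,:2].min(0),q[:,:2].max(0),q[:,2].max(), cv2.minEnclosingCircle((q[:,:2]*1000).astype(np.float32)))
    q=P[(abs(P[...,0]-.485)<.09)&(abs(P[...,1]-.35)<.1)&(Z>.02)&(Z<.11)]; h=q[q[:,1]>.37]
    print("handle pts",len(h),h.mean(0) if len(h) else 0)
# handle pixel at its plane
f=grab_frame("top")
print("handle spot", [ (round(q["score"],2),w(f,*q["xy"],z=.058)) for q in finder.spot_point("top","mug_handle")])
print("mug",[ (round(q["score"],2),w(f,*q["xy"],z=.008)) for q in finder.spot_point("top","mug")])
for l,z in(("hook_seat",.2),("catch_paddle",.16),("catch_hinge",.107),("lever_grip",.185),("lever_hinge",.085)):
    print(l,[ (round(q["score"],2),w(f,*q["xy"],z=z)) for q in finder.spot_point("top",l)[:2]])
im=np.vstack([cv2.resize(f["frame"][195:260,110:240],(780,390),interpolation=2)])
cv2.imwrite("pics/c.png",im[...,::-1]); print(sensors.state()["eef_rot"])
```

```text
base ((630.2384033203125, 2.1307525634765625), (170.29620361328125, 279.7561340332031), 8.612488746643066) 0.0456899137716239
top rim 100 [0.4517 0.3154] [0.5112 0.4115] 0.1064039604874373 ((488.46051025390625, 363.7845458984375), 48.88006591796875)
handle pts 95 [0.4861 0.3819 0.0715]
scene rim 135 [0.442 0.319] [0.5082 0.4194] 0.10608708467017525 ((484.53997802734375, 369.3942565917969), 50.56863021850586)
handle pts 145 [0.4742 0.3881 0.0692]
handle spot [(0.58, array([0.496, 0.395, 0.058])), (0.57, array([0.4554, 0.1711, 0.058 ]))]
mug [(0.92, array([0.3965, 0.1792, 0.008 ])), (0.82, array([0.4794, 0.346 , 0.008 ]))]
hook_seat []
catch_paddle [(0.6, array([ 0.5979, -0.0859,  0.16  ]))]
catch_hinge [(0.44, array([ 0.5857, -0.0838,  0.107 ]))]
lever_grip [(0.62, array([ 0.7058, -0.0638,  0.185 ]))]
lever_hinge []
[-179.9997   -0.0006   16.0299]
```

View pics/c.png

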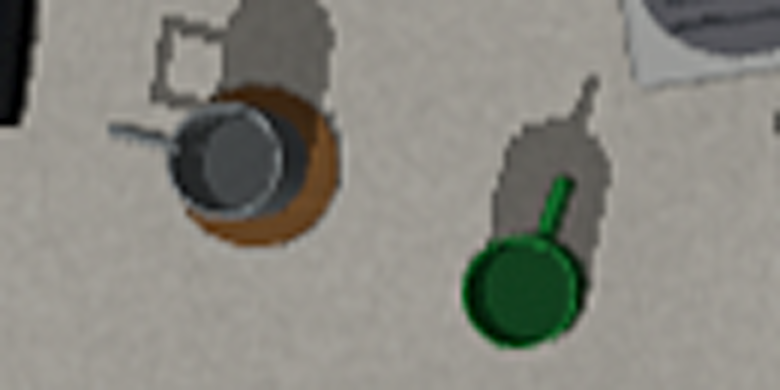

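The crop shows the steel-grey mug, rim centre at crop (230,160), handle tip at (112,128), on its coaster; the green look-alike at (520,290) is separate.

```bash
python3 - <<'E'
from h import *
np.set_printoptions(precision=4,suppress=True)
f=grab_frame("top");c=lambda u,v:(110+u/6-.4,195+v/6-.4)
a=w(f,*c(228,160),z=.098);b=w(f,*c(112,128),z=.086);d=w(f,*c(170,143),z=.084);print(a,b,d,np.degrees(np.arctan2(*(b-a)[1::-1])),np.hypot(*(b-a)[:2]))
print("coaster",w(f,*c(262,168),z=.008),"green",w(f,*c(522,290),z=.09))
E
python3 -m jog '{"hand":[1,1,1,1,1],"xyz":[[30,30,20],[60,65,40],[90,100,50],[120,140,50],[150,178,50]],"rot":[[0,0,0],[0,0,-0.1],[0,0,-0.2],[0,0,-0.3],[0,0,-0.4]]}' 
python3 -m jog '{"hand":[1,1,1,1,1],"xyz":[[20,36,0],[40,72,0],[55,110,0],[70,148,0],[80,188,0]],"rot":[[0,0,0],[0,0,-0.05],[0,0,-0.1],[0,0,-0.12],[0,0,-0.15]]}'
```

```text
[0.4804 0.3454 0.098 ] [0.4979 0.4121 0.086 ] [0.4899 0.3804 0.084 ] 75.32665838087664 0.0689734684820699
coaster [0.4777 0.3433 0.008 ] green [0.4103 0.1842 0.09  ]
clock: 2.27
position: [0.289, -0.4002, 0.2817]
eef_rot: [179.9, -0.1, -7.2]
contact_force: [1.0, 0.0, 0.6]
grip_width: 0.0855
finger_force: 0.0
clock: 2.68
position: [0.3687, -0.2114, 0.2807]
eef_rot: [180.0, -0.1, -15.6]
contact_force: [0.6, -0.2, -0.1]
grip_width: 0.0853
finger_force: 0.0
```

```bash
python3 -c "
from h import *;s=sensors.state();print(s['joints'],s['eef_rot'],s['position'])"
python3 -m jog '{"hand":[1,1,1,1,1],"xyz":[[8,40,0],[16,80,0],[24,120,0],[30,160,0],[36,200,0]],"rot":[[0,0,0.12],[0,0,0.24],[0,0,0.36],[0,0,0.48],[0,0,0.6]]}' 
python3 -m jog '{"hand":[1,1,1,1,1],"xyz":[[5,40,0],[10,80,0],[15,120,0],[20,160,0],[24,200,0]],"rot":[[0,0,0.12],[0,0,0.24],[0,0,0.36],[0,0,0.48],[0,0,0.6]]}' 
python3 -c "
from h import *;s=sensors.state();print(s['joints'],s['eef_rot'],s['position'])"
```

```text
[-4.59301673e+01 -1.23665055e+01  1.08715217e+02  1.68448590e-02
  8.35942092e+01  5.96196156e+01] [ 1.79985576e+02 -5.77083484e-02 -1.55516467e+01] [ 0.36873463 -0.21140564  0.28066419]
clock: 3.1
position: [0.404, -0.0112, 0.2808]
eef_rot: [180.0, -0.1, 19.2]
contact_force: [-0.0, -0.8, -0.0]
grip_width: 0.0854
finger_force: 0.0
clock: 3.52
position: [0.4279, 0.1891, 0.2808]
eef_rot: [179.9, -0.0, 53.6]
contact_force: [1.5, -1.0, 0.1]
grip_width: 0.0855
finger_force: 0.0
[ 9.26637309e+00 -6.19602341e+00  1.03400904e+02 -6.93603181e-03
  8.27295705e+01  4.56351469e+01] [ 1.79949247e+02 -4.20495923e-02  5.36321187e+01] [0.42791287 0.18913434 0.28078813]
```

```bash
python3 -m jog '{"hand":[1,1,1,1,1],"xyz":[[12,39,0],[25,78,0],[39,117,0],[52,156,0],[52,156,-40]],"rot":[[0,0,0.1],[0,0,0.2],[0,0,0.3],[0,0,0.378],[0,0,0.378]]}' 
python3 -m jog '{"hand":[1,1,1,1,1],"xyz":[[0,0,-30],[0,0,-60],[0,0,-90],[0,0,-100],[0,0,-100]],"rot":[[0,0,0],[0,0,0],[0,0,0],[0,0,0],[0,0,0]]}'
python3 - <<'E'
from h import *
f=grab_frame("wrist");cv2.imwrite("pics/d.png",f["frame"][...,::-1])
E
```

```text
clock: 3.93
position: [0.4862, 0.3512, 0.2492]
eef_rot: [179.2, -0.8, 75.4]
contact_force: [1.4, -1.0, 1.8]
grip_width: 0.0855
finger_force: 0.0
clock: 4.35
position: [0.4779, 0.3419, 0.1372]
eef_rot: [-179.7, 0.2, 74.9]
contact_force: [0.2, -0.9, -0.2]
grip_width: 0.0855
finger_force: 0.0
```

View pics/d.png

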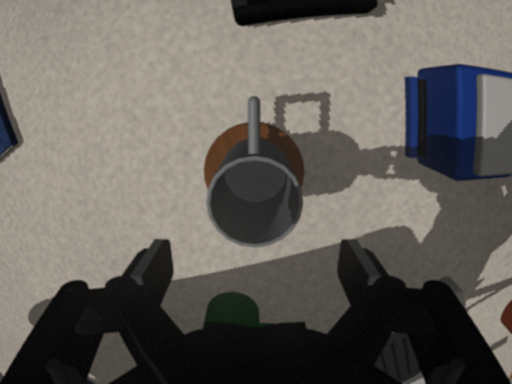

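The wrist view shows the mug rim centred at (255,200), handle straight away at (253,115), midway between the fingers (155 and 360): well aligned.

```bash
python3 -m jog '{"hand":[1,1,1,1,1],"xyz":[[0,0,-25],[0,0,-50],[0,0,-75],[0,0,-87],[0,0,-87]],"rot":[[0,0,0],[0,0,0],[0,0,0],[0,0,0],[0,0,0]]}' 
python3 -m jog '{"hand":[0,0,0,0,0],"xyz":[[0,0,0],[0,0,0],[0,0,0],[0,0,0],[0,0,0]],"rot":[[0,0,0],[0,0,0],[0,0,0],[0,0,0],[0,0,0]]}' 40
python3 -m jog '{"hand":[0,0,0,0,0],"xyz":[[0,0,0],[0,0,0],[0,0,0],[0,0,20],[0,0,40]],"rot":[[0,0,0],[0,0,0],[0,0,0],[0,0,0],[0,0,0]]}' 40
```

```text
clock: 4.82
position: [0.4794, 0.3425, 0.0525]
eef_rot: [-179.9, 0.1, 74.9]
contact_force: [-0.1, -0.1, -0.3]
grip_width: 0.0852
finger_force: 0.0
clock: 5.23
position: [0.4819, 0.3438, 0.0561]
eef_rot: [179.8, -0.2, 74.9]
contact_force: [-0.6, 0.5, 7.3]
grip_width: 0.0619
finger_force: 44.9
clock: 5.65
position: [0.4791, 0.3424, 0.0934]
eef_rot: [-179.9, 0.1, 74.9]
contact_force: [-0.4, 0.1, -1.4]
grip_width: 0.0621
finger_force: 44.5
```

```bash
python3 -m jog '{"hand":[0,0,0,0,0],"xyz":[[0,0,30],[0,0,65],[-4,-20,100],[-8,-50,112],[-10,-80,112]],"rot":[[0,0,0],[0,0,0],[0,0,0.05],[0,0,0.1],[0,0,0.15]]}' 
python3 -m jog '{"hand":[0,0,0,0,0],"xyz":[[-2,-35,0],[-4,-70,0],[-6,-110,0],[-8,-150,0],[-9,-190,0]],"rot":[[0,0,0.05],[0,0,0.11],[0,0,0.16],[0,0,0.21],[0,0,0.264]]}' 
python3 -m jog '{"hand":[0,0,0,0,0],"xyz":[[0,-30,0],[0,-55,0],[0,-55,0],[0,-55,0],[0,-55,0]],"rot":[[0,0,0],[0,0,0],[0,0,0],[0,0,0],[0,0,0]]}'
python3 - <<'E'
from h import *
np.set_printoptions(precision=4,suppress=True)
f=grab_frame("wrist");cv2.imwrite("pics/e.png",f["frame"][...,::-1])
for n in("scene","top"):
    f=grab_frame(n)
    for l,z in(("hook_seat",.2),("mug_handle",.2)):
        print(n,l,[(round(q["score"],2),np.round(q["xy"]),w(f,*q["xy"],z=z)) for q in finder.spot_point(n,l)[:3]])
    cv2.imwrite("pics/e_%s.png"%n,f["frame"][...,::-1])
    P=cloud(f); D=np.array([.6302,.0021]);c,s=np.cos(np.radians(8.6)),np.sin(np.radians(8.6))
    X=(P[...,0]-D[0])*c+(P[...,1]-D[1])*s;Y=-(P[...,0]-D[0])*s+(P[...,1]-D[1])*c
    m=(abs(X)<.08)&(Y>.06)&(Y<.12)&(P[...,2]>.15)&(P[...,2]<.25)
    for r in sorted(np.round(np.c_[X[m],Y[m],P[m][:,2]],3).tolist()):print(r,end=" ")
    print()
E
```

```text
clock: 6.07
position: [0.4722, 0.2635, 0.211]
eef_rot: [179.5, -0.2, 83.8]
contact_force: [1.8, -0.4, -2.2]
grip_width: 0.0621
finger_force: 44.8
clock: 6.48
position: [0.4605, 0.0714, 0.2062]
eef_rot: [179.9, 0.0, 98.8]
contact_force: [1.3, -0.1, -2.0]
grip_width: 0.0621
finger_force: 44.6
clock: 6.9
position: [0.4611, 0.0181, 0.2058]
eef_rot: [180.0, -0.0, 98.6]
contact_force: [-0.2, 0.1, -1.9]
grip_width: 0.0617
finger_force: 44.6
scene hook_seat [(0.38, array([275., 186.]), array([0.5906, 0.0924, 0.2   ]))]
scene mug_handle [(0.9, array([254., 155.]), array([0.4452, 0.0767, 0.2   ])), (0.57, array([279., 169.]), array([0.5315, 0.1328, 0.2   ]))]
[-0.056, 0.101, 0.216] [-0.054, 0.096, 0.223] [-0.051, 0.094, 0.223] [-0.05, 0.093, 0.219] [-0.049, 0.096, 0.223] [-0.045, 0.094, 0.218] [-0.045, 0.094, 0.224] [-0.044, 0.097, 0.217] [-0.044, 0.097, 0.224] [-0.043, 0.093, 0.215] [-0.042, 0.093, 0.21] [-0.042, 0.096, 0.215] [-0.04, 0.095, 0.211] [-0.039, 0.095, 0.208] [-0.038, 0.098, 0.212] [-0.037, 0.093, 0.199] [-0.037, 0.097, 0.207] [-0.036, 0.093, 0.207] [-0.035, 0.096, 0.206] [-0.033,
[... 4848 characters left out ...]
66] [0.053, 0.087, 0.181] [0.053, 0.088, 0.226] [0.053, 0.094, 0.235] [0.054, 0.084, 0.236] [0.054, 0.085, 0.152] [0.054, 0.086, 0.198] [0.054, 0.096, 0.183] [0.055, 0.084, 0.165] [0.055, 0.085, 0.21] [0.055, 0.087, 0.234] [0.055, 0.09, 0.236] [0.055, 0.096, 0.24] [0.055, 0.097, 0.22] [0.056, 0.084, 0.241] [0.056, 0.097, 0.153] [0.057, 0.087, 0.237] [0.057, 0.093, 0.227] [0.058, 0.096, 0.239] [0.059, 0.083, 0.182] [0.059, 0.09, 0.23] [0.059, 0.093, 0.234] [0.06, 0.083, 0.236] [0.061, 0.086, 0.236] [0.061, 0.089, 0.235] [0.061, 0.095, 0.243] [0.062, 0.092, 0.236] [0.064, 0.086, 0.236] [0.065, 0.089, 0.233] [0.065, 0.092, 0.236] [0.065, 0.095, 0.234] [0.067, 0.088, 0.236] [0.068, 0.091, 0.234]
```

View pics/e.png

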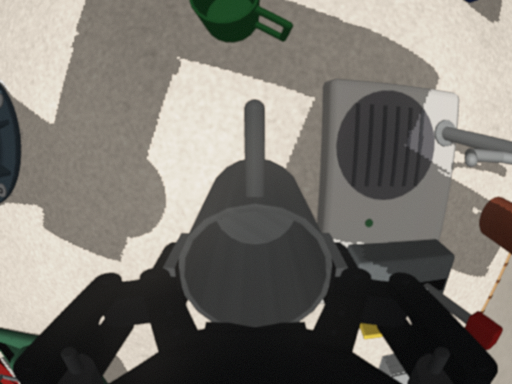

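The wrist view shows the held mug with its handle straight up at (255,145), the dryer at right with the grille at (385,145), and the post and hook at (440–512,133–160). I'll check the handle's place in the grip against the hook.

Run:
```python
from h import *
np.set_printoptions(precision=4,suppress=True)
D=np.array([.6302,.0021]);c,s=np.cos(np.radians(8.6)),np.sin(np.radians(8.6))
p=sensors.state()["position"];print(p,"TCP in dryer",(p[0]-D[0])*c+(p[1]-D[1])*s,-(p[0]-D[0])*s+(p[1]-D[1])*c)
for n in("scene","top"):
    f=grab_frame(n);P=cloud(f)
    X=(P[...,0]-D[0])*c+(P[...,1]-D[1])*s;Y=-(P[...,0]-D[0])*s+(P[...,1]-D[1])*c;Z=P[...,2]
    m=(abs(X+.166)<.03)&(Y>.076)&(Y<.13)&(Z>.12)&(Z<.3)
    print(n,m.sum())
    if m.sum():
        q=np.c_[X[m],Y[m],Z[m]];print(q.min(0),q.max(0),np.median(q,0)); o=q[q[:,1]>q[:,1].max()-.008];print("outer bar",o.mean(0),o.min(0),o.max(0))
```

```text
[0.461  0.0186 0.2054] TCP in dryer -0.16485121232341965 0.0416121988774448
scene 58
[-0.1767  0.0781  0.1755] [-0.1574  0.1188  0.2539] [-0.1662  0.108   0.2341]
outer bar [-0.1666  0.1149  0.2131] [-0.1707  0.1108  0.1773] [-0.1619  0.1188  0.2414]
top 0
```

```bash
python3 -m jog '{"hand":[0,0,0,0,0],"xyz":[[20,3,0],[40,6,0],[60,9,0],[80,12,0],[80,12,0]],"rot":[[0,0,0],[0,0,0],[0,0,0],[0,0,0],[0,0,0]]}' 
python3 -m jog '{"hand":[0,0,0,0,0],"xyz":[[17,2.5,0],[34,5,0],[51,7.5,0],[68,10.4,0],[68,10.4,0]],"rot":[[0,0,0],[0,0,0],[0,0,0],[0,0,0],[0,0,0]]}'
python3 - <<'E'
from h import *
a=grab_frame("scene");cv2.imwrite("pics/f.png",cv2.resize(a["frame"][120:260,190:340],(750,700*600//700),interpolation=2)[...,::-1])
E
```

```text
clock: 7.77
position: [0.5439, 0.0301, 0.2055]
eef_rot: [179.9, 0.0, 98.7]
contact_force: [-1.4, -1.1, -1.1]
grip_width: 0.0619
finger_force: 45.2
clock: 8.18
position: [0.6109, 0.0405, 0.2052]
eef_rot: [179.9, 0.0, 98.7]
contact_force: [-0.3, -0.9, -1.7]
grip_width: 0.0618
finger_force: 45.5
```

View pics/f.png

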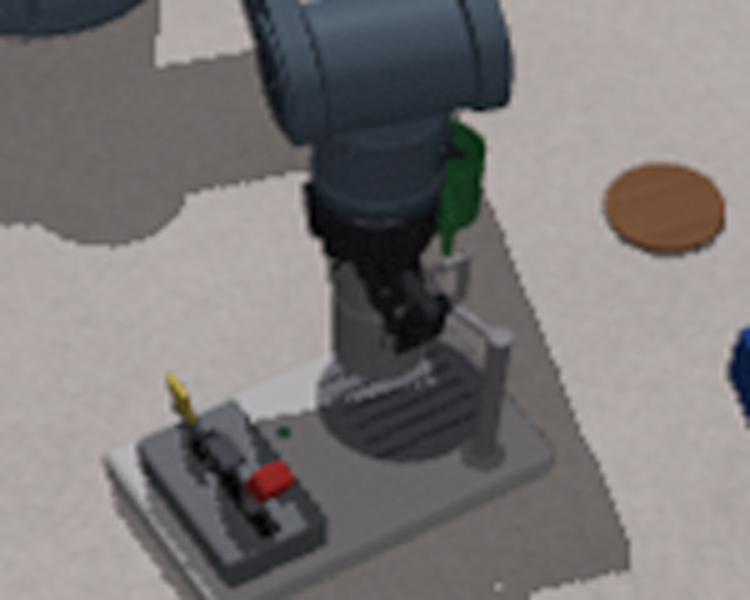

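The scene crop shows the hook bar running from the post top (500,335) into the handle loop at (455,285): threaded, with no contact force. I lower it now.

```bash
python3 -m jog '{"hand":[0,0,0,0,0],"xyz":[[0,0,-10],[0,0,-20],[0,0,-26],[0,0,-28],[0,0,-28]],"rot":[[0,0,0],[0,0,0],[0,0,0],[0,0,0],[0,0,0]]}' 
python3 -m jog '{"hand":[0.3,0.8,1,1,1],"xyz":[[0,0,0],[0,0,0],[0,0,0],[0,0,0],[0,0,0]],"rot":[[0,0,0],[0,0,0],[0,0,0],[0,0,0],[0,0,0]]}' 
python3 -m jog '{"hand":[1,1,1,1,1],"xyz":[[0,0,0],[0,0,15],[0,0,45],[0,0,80],[0,0,110]],"rot":[[0,0,0],[0,0,0],[0,0,0],[0,0,0],[0,0,0]]}' 
python3 -m jog '{"hand":[1,1,1,1,1],"xyz":[[-20,-30,0],[-40,-60,0],[-50,-90,0],[-60,-120,0],[-60,-120,0]],"rot":[[0,0,0],[0,0,0],[0,0,0],[0,0,0],[0,0,0]]}'
python3 - <<'E'
from h import *
a=grab_frame("scene");A=cv2.resize(a["frame"][140:260,190:340],(750,600),interpolation=2)
cv2.imwrite("pics/g.png",A[...,::-1]); print(sensors.state()["joints"])
E
```

```text
clock: 8.65
position: [0.6079, 0.0403, 0.1768]
eef_rot: [-179.9, -0.0, 98.7]
contact_force: [-0.8, 0.5, 0.2]
grip_width: 0.0617
finger_force: 46.0
clock: 9.07
position: [0.6092, 0.0403, 0.1776]
eef_rot: [180.0, 0.0, 98.6]
contact_force: [0.8, 0.6, 0.3]
grip_width: 0.0853
finger_force: 0.0
clock: 9.48
position: [0.609, 0.0403, 0.2891]
eef_rot: [180.0, 0.0, 98.7]
contact_force: [0.9, 0.3, -0.4]
grip_width: 0.0854
finger_force: 0.0
clock: 9.9
position: [0.5477, -0.0842, 0.2877]
eef_rot: [-180.0, 0.1, 98.4]
contact_force: [0.5, -0.0, -0.5]
grip_width: 0.0853
finger_force: 0.0
[-2.07610262e+01  5.26491036e+00  9.12294076e+01 -2.58136873e-02
  8.34727108e+01 -2.91793905e+01]
```

View pics/g.png

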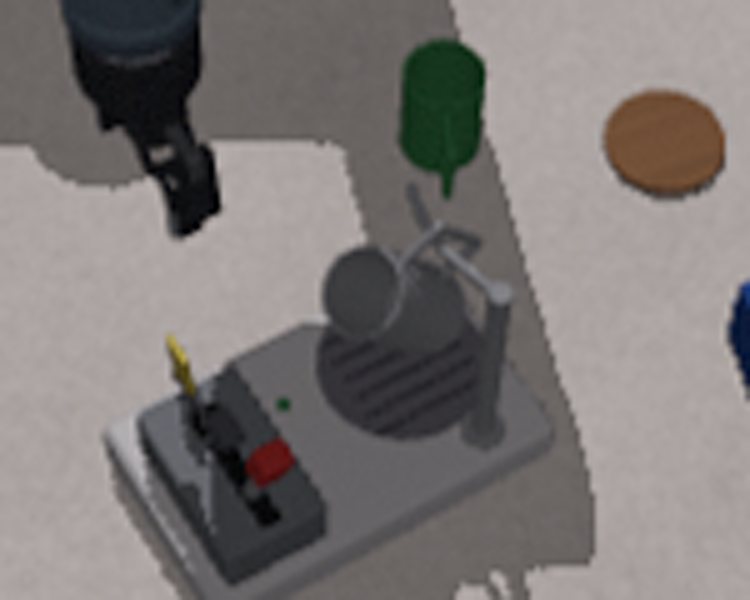

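The mug hangs on the hook (rim at (360,290), handle at (450,240)). The yellow catch is at (180,365) and the red lever at (270,463). Next I go to the +y side of the catch with the fingers shut.

```bash
python3 -m jog '{"hand":[0,0,0,0,0],"xyz":[[13,10,0],[26,20,0],[39,30,0],[39,30,-20],[39,30,-40]],"rot":[[0,0,0],[0,0,0],[0,0,0],[0,0,0],[0,0,0]]}' 
python3 -m jog '{"hand":[0,0,0,0,0],"xyz":[[0,0,0],[0,0,0],[0,0,0],[0,0,0],[0,0,0]],"rot":[[0,0,0],[0,0,0],[0,0,0],[0,0,0],[0,0,0]]}'
python3 - <<'E'
from h import *
a=grab_frame("wrist");b=grab_frame("scene")
cv2.imwrite("pics/h.png",np.hstack([cv2.resize(a["frame"],(400,300)),cv2.resize(b["frame"][150:255,190:330],(400,300))])[...,::-1]); print(sensors.state()["position"])
for n in("top","scene"):
    f=grab_frame(n)
    for l,z in(("catch_paddle",.16),("lever_grip",.185)):
        print(n,l,[(round(q["score"],2),w(f,*q["xy"],z=z)) for q in finder.spot_point(n,l)[:2]])
E
```

```text
clock: 10.37
position: [0.5899, -0.0481, 0.2483]
eef_rot: [179.8, 0.1, 98.8]
contact_force: [-0.6, -0.2, 0.2]
grip_width: 0.0255
finger_force: 0.0
clock: 10.78
position: [0.5887, -0.0498, 0.249]
eef_rot: [179.9, 0.1, 98.6]
contact_force: [-0.3, 0.6, -0.7]
grip_width: 0.0001
finger_force: 0.0
[ 0.58847066 -0.04986059  0.24853324]
top catch_paddle []
top lever_grip [(0.37, array([ 0.71347109, -0.06691507,  0.185     ]))]
scene catch_paddle [(0.66, array([ 0.69620848, -0.06475783,  0.16      ]))]
scene lever_grip [(0.56, array([ 0.7106389 , -0.07172784,  0.185     ]))]
```

View pics/h.png

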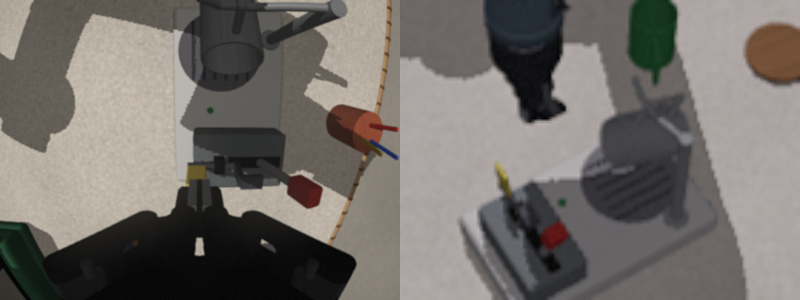

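```bash
cat >> h.py <<'E'
def wproj(f,p):
    p=np.array(p,float).reshape(-1,1,3)
    return cv2.fisheye.projectPoints(p,np.array(f["rvec"],float).reshape(3,1),np.array(f["tvec"],float).reshape(3,1),f["K"],np.zeros(4))[0][:,0]
D=np.array([.6302,.0021]);A=np.radians(8.6)
def dw(x,y,z): c,s=np.cos(A),np.sin(A); return np.array([D[0]+c*x-s*y,D[1]+s*x+c*y,z])
E
python3 - <<'E'
from h import *
np.set_printoptions(precision=1,suppress=True)
f=grab_frame("wrist")
for n,p in dict(padtop=dw(-.05,-.085,.16),padbase=dw(-.05,-.085,.11),podcorner_fl=dw(-.055,-.045,.095),podr=dw(.075,-.045,.095),leverg=dw(.065,-.079,.185),tcp=sensors.state()["position"]).items(): print(n,wproj(f,p)*400/512)
R=cv2.Rodrigues(np.array(f["rvec"],float))[0];print(-R.T@np.array(f["tvec"],float).ravel(),R[2])
for l in("catch_paddle","catch_hinge","lever_grip"): print(l,[(round(q["score"],2),np.array(q["xy"])*400/512) for q in finder.spot_point("wrist",l)[:2]])
z=f["z_map"];u,v=250,218;print(z[v-4:v+10:3,244:260:4])
E
```

```text
padtop [[197.5 186.5]]
padbase [[197.7 169.4]]
podcorner_fl [[194.  136.7]]
podr [[288.6 137.4]]
leverg [[305.2 189.4]]
tcp [[197.3 191.1]]
[0.6 0.  0.4] [ 0.  -0.3 -1. ]
catch_paddle [(0.81, array([195.9, 188. ]))]
catch_hinge [(0.67, array([196.2, 167.1]))]
lever_grip [(0.58, array([307.2, 189.6]))]
[[0.3 0.3 0.3 0.3]
 [0.3 0.3 0.3 0.3]
 [0.3 0.3 0.3 0.3]
 [0.3 0.3 0.3 0.3]
 [0.3 0.3 0.3 0.3]]
```

```bash
python3 -m jog '{"hand":[0,0,0,0,0],"xyz":[[0,0,-30],[0,0,-60],[0,0,-90],[0,0,-100],[0,0,-100]],"rot":[[0,0,0],[0,0,0],[0,0,0],[0,0,0],[0,0,0]]}' 
python3 -m jog '{"hand":[0,0,0,0,0],"xyz":[[2,-15,0],[4,-28,0],[6,-40,0],[7.5,-50,-3],[9,-60,-8]],"rot":[[0,0,0],[0,0,0],[0,0,0],[0,0,0],[0,0,0]]}' 
python3 -m jog '{"hand":[0,0,0,0,0],"xyz":[[1,-8,-7],[2,-14,-14],[2.5,-18,-20],[3,-22,-24],[3.5,-24,-28]],"rot":[[0,0,0],[0,0,0],[0,0,0],[0,0,0],[0,0,0]]}' 
python3 -c "
from h import *
print(sensors.state()['position'])
f=grab_frame('wrist');cv2.imwrite('pics/i.png',f['frame'][...,::-1])"
```

```text
clock: 11.8
position: [0.5858, -0.0491, 0.1442]
eef_rot: [-179.7, -0.2, 98.6]
contact_force: [0.0, 0.5, -0.5]
grip_width: -0.0004
finger_force: 0.0
clock: 12.22
position: [0.5984, -0.1117, 0.1411]
eef_rot: [179.8, 0.1, 98.6]
contact_force: [0.0, 0.7, 0.2]
grip_width: 0.0001
finger_force: 0.4
clock: 12.63
position: [0.6009, -0.1306, 0.1139]
eef_rot: [180.0, -0.3, 98.7]
contact_force: [-13.2, 20.9, 41.7]
grip_width: -0.0002
finger_force: 22.3
[ 0.60094175 -0.13064384  0.11387462]
```

View pics/i.png

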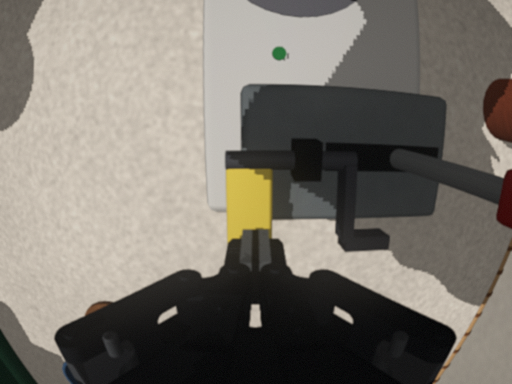

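The catch lies flat over to the -y side (yellow paddle at (248,205)). The lever bar runs from (400,160) to the red handle at (507,195). I lift off, turn 90° and go above the handle.

```bash
python3 -m jog '{"hand":[0,0,0,0,0],"xyz":[[0,0,35],[0,0,70],[0,0,105],[0,0,140],[0,0,160]],"rot":[[0,0,0],[0,0,0],[0,0,-0.12],[0,0,-0.24],[0,0,-0.36]]}' 
python3 -m jog '{"hand":[1,1,1,1,1],"xyz":[[15,10,0],[30,20,0],[45,30,0],[60,40,0],[75,50,0]],"rot":[[0,0,-0.12],[0,0,-0.24],[0,0,-0.36],[0,0,-0.48],[0,0,-0.61]]}' 
python3 -m jog '{"hand":[1,1,1,1,1],"xyz":[[10,5,0],[20,8,0],[30,12,0],[32,17,0],[32,17,0]],"rot":[[0,0,-0.12],[0,0,-0.24],[0,0,-0.36],[0,0,-0.48],[0,0,-0.6]]}'
python3 - <<'E'
from h import *
np.set_printoptions(precision=4,suppress=True)
s=sensors.state();print(s['position'],s['eef_rot'],s['joints'])
for c in("wrist","top","scene"):
    f=grab_frame(c)
    for l in ("lever_grip","catch_paddle","mug_handle"): print(c,l,[(round(q["score"],2),np.array(q["xy"])) for q in finder.spot_point(c,l)[:2]])
    P=np.array([dw(.065,-.079,.185),dw(-.05,-.137,.116),dw(-.015,.09,.18)])
    print(wproj(f,P) if c=="wrist" else proj(f,P))
    if c=="wrist": cv2.imwrite("pics/j.png",f["frame"][...,::-1])
E
```

```text
clock: 13.1
position: [0.6017, -0.134, 0.2756]
eef_rot: [179.7, 0.1, 77.7]
contact_force: [0.6, 0.2, 0.1]
grip_width: -0.0
finger_force: 0.0
clock: 13.52
position: [0.676, -0.0831, 0.2705]
eef_rot: [-180.0, 0.0, 43.0]
contact_force: [0.7, 0.3, 0.5]
grip_width: 0.0606
finger_force: 0.0
clock: 13.93
position: [0.7079, -0.0656, 0.2699]
eef_rot: [-180.0, 0.1, 8.7]
contact_force: [-0.1, 0.1, 0.4]
grip_width: 0.0855
finger_force: 0.0
[ 0.7079 -0.0656  0.2699] [-179.9515    0.0774    8.7212] [-14.8358  26.203   67.4066   0.0136  86.4808  66.4422]
wrist lever_grip [(0.78, array([260.7, 195.5]))]
wrist catch_paddle [(0.74, array([302.4, 272. ]))]
wrist mug_handle [(0.66, array([ 95.5, 290.4])), (0.61, array([ 84.6, 266. ]))]
[[255.6723 198.619 ]
 [304.1842 271.6324]
 [ 91.74   268.586 ]]
top lever_grip [(0.57, array([218.9, 185.2])), (0.56, array([276. , 148.2]))]
top catch_paddle [(0.63, array([351.3, 227. ])), (0.43, array([218. , 184.7]))]
top mug_handle [(0.86, array([200.8, 232.4])), (0.69, array([221.6, 180.2]))]
[[274.5957 149.6642]
 [296.0251 185.1529]
 [225.0043 182.5364]]
scene lever_grip [(0.58, array([242.7, 232.3])), (0.31, array([368.1, 174.2]))]
scene catch_paddle [(0.43, array([212.4, 223.9]))]
scene mug_handle [(0.96, array([278.9, 167.4])), (0.85, array([282., 191.]))]
[[243.7877 233.1714]
 [211.9938 224.0245]
 [275.341  192.1892]]
```

View pics/j.png

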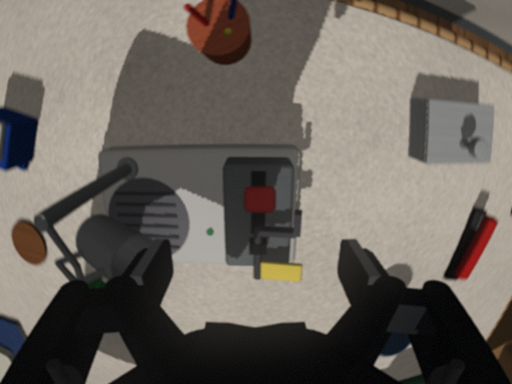

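The wrist view shows the red handle at (260,198), yellow catch over at (280,272), and the mug on the hook at (105,240). The handle is about 4 mm further to -y than predicted, so I correct for that and descend.

```bash
python3 -m jog '{"hand":[1,1,1,1,1],"xyz":[[1,-4,-30],[1,-4,-60],[1,-4,-88],[1,-4,-104],[1,-4,-104]],"rot":[[0,0,0],[0,0,0],[0,0,0],[0,0,0],[0,0,0]]}' 
python3 -m jog '{"hand":[0,0,0,0,0],"xyz":[[0,0,0],[0,0,0],[0,0,0],[0,0,0],[0,0,0]],"rot":[[0,0,0],[0,0,0],[0,0,0],[0,0,0],[0,0,0]]}' 60
python3 -m jog '{"hand":[0,0,0,0,0],"xyz":[[0,0,0],[0,0,0],[0,0,0],[0,0,0],[0,0,0]],"rot":[[0,0,0],[0,0,0],[0,0,0],[0,0,0],[0,0,0]]}' 60
```

```text
clock: 14.95
position: [0.7055, -0.07, 0.1618]
eef_rot: [-179.8, 0.5, 9.0]
contact_force: [-1.2, 0.5, -0.9]
grip_width: 0.0856
finger_force: 0.0
clock: 15.37
position: [0.7093, -0.0703, 0.1693]
eef_rot: [-180.0, -0.2, 9.0]
contact_force: [-1.3, 23.6, 16.4]
grip_width: 0.0256
finger_force: 14.0
clock: 15.78
position: [0.7092, -0.0689, 0.1696]
eef_rot: [-179.9, -0.1, 9.0]
contact_force: [-1.9, 6.0, 5.0]
grip_width: 0.0234
finger_force: 59.9
```

```bash
python3 -m jog '{"hand":[0,0,0,0,0],"xyz":[[-5,-0.7,1.6],[-9.9,-1.5,3.1],[-15,-2.3,4.1],[-20.1,-3,5],[-25.2,-3.8,5.4]],"rot":[[0.009,-0.06,0],[0.018,-0.119,0],[0.027,-0.178,0],[0.036,-0.237,0],[0.045,-0.297,0]]}' 70
python3 -m jog '{"hand":[0,0,0,0,0],"xyz":[[-5.2,-0.8,0.3],[-10.4,-1.6,0],[-15.5,-2.4,-0.3],[-20.7,-3.2,-1.2],[-25.7,-3.9,-2.1]],"rot":[[0.009,-0.06,0],[0.018,-0.119,0],[0.027,-0.178,0],[0.036,-0.237,0],[0.045,-0.297,0]]}' 
python3 -m jog '{"hand":[0,0,0,0,0],"xyz":[[-4,-0.6,-1.2],[-8.2,-1.2,-2.5],[-12,-1.8,-4],[-15,-2.3,-5.3],[-15,-2.3,-5.3]],"rot":[[0.007,-0.05,0],[0.015,-0.1,0],[0.022,-0.148,0],[0.027,-0.185,0],[0.027,-0.185,0]]}' 
python3 -m jog '{"hand":[0,0,0,0,0],"xyz":[[0,0,0],[0,0,0],[0,0,0],[0,0,0],[0,0,0]],"rot":[[0,0,0],[0,0,0],[0,0,0],[0,0,0],[0,0,0]]}'
python3 - <<'E'
from h import *
np.set_printoptions(precision=4,suppress=True)
s=sensors.state();p=np.array(s['position']);c,q=np.cos(A),np.sin(A)
R=cv2.Rodrigues(np.zeros(3))[0]
from scipy.spatial.transform import Rotation as T
g=p+T.from_euler("xyz",s["eef_rot"],degrees=True).apply([0,0,-.0187]);d=g[:2]-D
x=d[0]*c+d[1]*q;print("grip in dryer",x,-d[0]*q+d[1]*c,g[2],"lever est",.3+np.arctan2(.034-x,g[2]-.085))
f=grab_frame("scene");cv2.imwrite("pics/k.png",cv2.resize(f["frame"][140:260,190:340],(750,600),interpolation=2)[...,::-1])
E
```

```text
clock: 16.2
position: [0.6843, -0.0727, 0.176]
eef_rot: [179.9, -17.6, 9.0]
contact_force: [-2.8, 8.9, 10.0]
grip_width: 0.0233
finger_force: 72.1
clock: 16.62
position: [0.6589, -0.0768, 0.175]
eef_rot: [179.7, -34.9, 9.2]
contact_force: [-6.9, 13.5, 16.8]
grip_width: 0.0229
finger_force: 72.9
clock: 17.03
position: [0.6442, -0.0791, 0.1709]
eef_rot: [179.6, -45.7, 9.3]
contact_force: [-13.2, 10.9, 26.3]
grip_width: 0.0231
finger_force: 74.9
clock: 17.45
position: [0.6449, -0.0789, 0.1711]
eef_rot: [179.6, -45.6, 9.4]
contact_force: [-16.2, 9.0, 29.1]
grip_width: 0.0231
finger_force: 75.3
grip in dryer -0.010928564518423332 -0.08235695109038044 0.1842167008298312 lever est 0.7252070862093041
```

View pics/k.png

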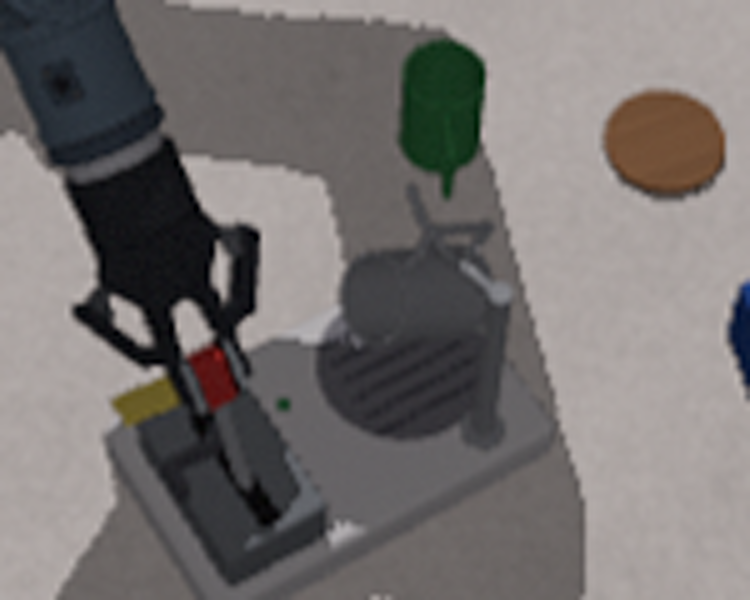

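The mug hangs at rest at (410,290), the catch is over at (145,400), and the red handle is gripped and pulled forward at (212,378). There is about 33 N of compression along the lever, so I relieve that and pull slightly further.

```bash
python3 -m jog '{"hand":[0,0,0,0,0],"xyz":[[-1.5,-0.4,0.8],[-3,-1,1.4],[-3.5,-1.2,1.4],[-3.5,-1.2,1.4],[-3.5,-1.2,1.4]],"rot":[[0,0,0],[0.003,-0.02,0],[0.004,-0.03,0],[0.004,-0.03,0],[0.004,-0.03,0]]}'
python3 -m jog '{"hand":[0,0,0,0,0],"xyz":[[0,0,0],[0,0,0],[0,0,0],[0,0,0],[0,0,0]],"rot":[[0,0,0],[0,0,0],[0,0,0],[0,0,0],[0,0,0]]}'
python3 - <<'E'
from h import *
from scipy.spatial.transform import Rotation as T
np.set_printoptions(precision=4,suppress=True)
s=sensors.state();p=np.array(s['position']);c,q=np.cos(A),np.sin(A)
g=p+T.from_euler("xyz",s["eef_rot"],degrees=True).apply([0,0,-.0187]);d=g[:2]-D
x=d[0]*c+d[1]*q;print("lever est",.3+np.arctan2(.034-x,g[2]-.085),np.hypot(.034-x,g[2]-.085),s["torque"])
# lever handle by red pixels
for n in("top","scene"):
    f=grab_frame(n);P=cloud(f);I=f["frame"].astype(int)
    X=(P[...,0]-D[0])*c+(P[...,1]-D[1])*q;Y=-(P[...,0]-D[0])*q+(P[...,1]-D[1])*c
    m=(I[...,0]>90)&(I[...,1]<60)&(abs(X)<.1)&(abs(Y+.08)<.03)&(P[...,2]>.12);print(n,m.sum(),X[m].mean(),Y[m].mean(),P[m][:,2].mean())
    m=(I[...,0]>100)&(I[...,1]>80)&(I[...,2]<60)&(abs(X+.05)<.04)&(abs(Y+.11)<.06);print("yellow",m.sum(),Y[m].min(),P[m][:,2].mean())
E
```

```text
clock: 17.92
position: [0.6405, -0.0795, 0.1694]
eef_rot: [179.6, -47.1, 9.4]
contact_force: [5.4, 9.4, 4.2]
grip_width: 0.0229
finger_force: 72.9
clock: 18.33
position: [0.6406, -0.0795, 0.1695]
eef_rot: [179.6, -47.1, 9.4]
contact_force: [5.4, 9.8, 4.9]
grip_width: 0.0229
finger_force: 73.0
lever est 0.7718285525774575 0.10916639710912597 [ 1.217  -0.8592  0.9669]
top 7 -0.020012700468413087 -0.07758270938103047 0.1986430329403111
yellow 2 -0.1243636851920735 0.11112020449118432
scene 22 -0.01402522693804754 -0.07732805698268885 0.1903699121495597
yellow 53 -0.12952506597719743 0.1158567135997586
```

```bash
python3 -c "
from rig import robot;print(robot.job_done())"
```

```text
the job is handed in; nothing more can be done
None
```

I handed the job in with the steel mug hanging by its handle on the hook, the safety catch flipped over, and the lever gripped and held at an estimated 0.77 rad of 0.8; the judging result was not reported back.

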